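# Move the air-line stop cap to the other bench outlet

### The arm

A 6-joint arm with a two-finger parallel gripper is mounted at the origin on the work surface. World frame = base frame: x ahead of the robot, y to its left, z up, the work surface at z = 0. Lengths are in m, angles in rad, forces in N, time in s.
With the tool pointing down it reaches from about 0.3 to 0.775 m from the base axis. Payload 14.6 kg.
Tool frame: the origin (TCP) lies midway between the tips of the shut fingers; the grasp point (between the pads) lies 19 mm behind it (ctrl.pinch_z is the distance from the TCP to the grasp point, in m); z points along the fingers, y is the line along which they close (so a half turn about z gives the same grasp; the last joint's range is limited). The gripper opens to 94 mm and grips with 3 to 60 N. Pads are 16 mm wide; open, the fingers measure 119 mm over their backs; the gripper's body (75 mm by 177 mm) begins 78 mm behind the grasp point.
Start: joints at [1.038, 0.3, 1.521, -0, 1.321, -0.067], TCP at [0.247, 0.491, 0.205] pointing down, gripper open.
Joint ranges: [-3.03, 3.03], [-0.79, 2.21], [0.23, 2.52], [-1.04, 4.18], [0, 3.07], [-2.55, 2.55]. Speed limits (rad/s): [2.22, 2.22, 2.57, 3.14, 3.14, 3.14].

### API

Orientations are given as [roll, pitch, yaw] about the fixed x, y, z axes, in that order (R = Rz(yaw) Ry(pitch) Rx(roll)).
In Python, from station import ctrl gives the robot as it stands.
- The arm moves only by the tool jog_arm, never from a script. Its argument "motion" is a list of rows, each a list of 7 numbers: the shift along the tool's x, y, z in m, then the turn, a rotation vector about the tool's x, y, z in rad, then the opening, from -1 (shut) to 1 (fully open). In form: [[tx, ty, tz, rx, ry, rz, gripper], ...]. A call has 1 to 5 rows; each row shifts and turns the commanded pose from where the row before left it, along the tool's axes as they then stand; what a row does not reach is not made up. A row lasts 1/10 s, in which the tool goes at most 50 mm and 8.59 degrees, less where a joint would pass 70% of its speed; a pose out of reach is approached as far as the arm can. A call is refused whole if a number of a shift passes 0.05 or a number of a turn 0.15, either way. A call with a gripper value outside its range is refused whole. The fingers move at their own pace and stop on an object; "squeeze" is the grip in N (left out, the last holds). Time passes only in rows, so rows that do not move let the fingers close. It gives the time, the measured TCP pose, the force, the opening and the grip force at its end, in the units of the state.
- ctrl.get_obs(): the state, without advancing time (a new reading comes with each control period).
- ctrl.camera(name): name is "scene" or "side" or "wrist"; returns the picture (480x640x3 uint8, red, green, blue); there is no depth.
- ctrl.camera_model(name): a dict with "intrinsics" (3x3 intrinsics, pixels), "rvec" (rotation vector, rad) and "tvec" (3), from world to camera coordinates, as OpenCV has them. Camera axes: x right, y down, z forward; pixel columns grow to the right and rows downward; lengths in m; the calibration is good to about 2 mm. A picture is of the moment at which its call begins: read the wrist's pose just before it. camera_model takes no time and is no camera call; for the wrist camera it gives the pose at the moment of the call.
- ctrl.hand_in(): hands the job in; it is judged then, once.
The state is a dict: "time_s": time; "qpos": joint angles; "joint_vel": joint speeds; "tau": joint torques, N m; "ee_pos": TCP position; "eef_rot": TCP orientation; "force": force on the tool from outside, world axes, zero at the start; "moment": the same for the moment, N m; "grip_width": finger opening in m; "grip_force": force on a finger pad.
Only numpy, scipy, OpenCV 4.12 (cv2) and the standard library are available. Lean on these libraries where they do the work, as an engineer would, in place of code of your own. Each camera call takes 0.05 s, during which the arm holds its last target. There are 200 camera calls.

### The job

Take the push-fit stop cap off the bench air outlet it is on and close the other, open outlet with it. Its collet ring must be squeezed against the cap all the while the cap is drawn straight off; then push the cap fully home on the other pipe stub, gently and by feel, and let the ring spring back out so that it locks. Do not wrench or ram the parts, do not drop the cap, and leave the tape roll, flute and rasp where they lie.

Things in the scene. Friction and masses are not known exactly. Their poses are not given: they have to be found in the camera images.
- outlet_a: Fixed bench air outlet carrying the cap at the start: grey block 60 x 64 mm, 105 mm high, on a foot plate. Origin under the block's centre on the bench, z up; x is level and runs along its steel pipe stub (diameter 20 mm, axis 75 mm above the bench) from the block out to the stub's tip at x = 135 mm. Block face at x = 30 mm, brass nut (radius 17 mm) to x = 38 mm.
- outlet_b: The open outlet: same make, frame and stub height as outlet_a, but its stub sticks out by a different length each time: the tip lies anywhere from x = 128 to 146 mm and is not measured, so home must be felt. The stub does not move when pushed. Its nose tapers over 3.5 mm to 14 mm wide; a neck (diameter 13 mm) lies 17 to 26 mm behind the tip.
- cap: Loose aluminium stop cap, an eight-sided barrel 48 mm over the flats, 0.19 to 0.33 kg with its ring. Origin on its axis at the mouth; x runs along the axis to the closed end at x = 40 mm. Bore 21 mm wide, 34 mm deep; home = stub tip against the bore's bottom. It starts home on outlet_a: origin at x = 101 mm, z = 75 mm in that frame, axes parallel.
- cap_grip (a point): Point on the cap's axis midway between its closed end and the pressed ring's face (x = 17 mm in the cap's frame). Take the cap across its ends here from above: one finger on the ring's face over the stub, one on the closed end, 51 mm apart with the ring out, 46 mm pressed. Heights above the axis: stub top 10 mm, barrel edge 24 mm, ring edge 27 mm.
- ring (a joint): Black collet ring in front of the cap's mouth (54 mm wide, 5 mm thick): 0 = out, 0.005 m = fully pressed towards the cap; spring 4 N out, 12 N pressed. While it is out, jaws in the stub's neck lock the cap (1.5 mm play); they clear only when it is pressed at least 4.3 mm, and snap in again (ring comes out) only within 1.5 mm of home. Outer face at cap x = -11 mm out, -6 mm pressed.
- tape: Paper tape roll lying flat, outer radius 35 mm, 18 mm high; bystander. Origin under its centre.
- flute: Unfinished bamboo flute, 260 mm long, 34 mm thick, lying on the bench along its x; bystander. Origin under its middle.
- rasp: Rasp with a wooden handle, 270 mm long, lying along its x; bystander. Origin under its middle.
Things that resemble listed ones, but are neither listed nor needed, are in the scene too. What is shaped like the outlet_a but turquoise is not meant. Of the things that look like the cap, the larger one is meant.

How it is judged:
On the way:
1. the cap is drawn clear off the stub of the first outlet (x of cap in the frame of outlet_a above 0.14 m), for 0.1 s.
At the end, for the whole second after the job is handed in: The cap sits home and latched on outlet_b's stub: in line with it (within 4 mm sideways and 0.1 rad), mouth 90 to 115.5 mm out along that outlet's x, collet ring sprung out (pressed less than 1.2 mm), which at that depth means the latch is in the neck; cap at rest and released (x of cap in the frame of outlet_b between 0.09 and 0.1155 m and y of cap in the frame of outlet_b between -0.004 and 0.004 m and angle between the x axis of cap and the x axis of outlet_b, either way round below 0.1 rad and value of joint ring below 0.0012 m and linear speed of cap below 0.02 m/s); the robot touches nothing.
It fails at once if the cap and the first outlet are forced against each other with more than 45 N (contact force between cap and outlet_a above 45 N).
It fails at once if the cap and the second outlet are forced against each other with more than 45 N (contact force between cap and outlet_b above 45 N).
It fails at once if the cap is dropped (its axis lower than 45 mm above the bench) (height (world z) of cap below 0.045 m).
It fails at once if the tape roll, the flute or the rasp is moved more than 20 mm (distance of any of tape, flute, rasp from where it was at the start of the episode above 0.02 m).
It also fails if it takes over 54 s, if anything falls off the work surface, if the arm or the gripper's body presses on something with over 40 N, if the wrist force passes 120 N, or if a joint passes its speed limit or range.

## Working session

There is one attempt and no reset: what is moved stays moved. The work goes in short steps, Python scripts to look and compute and a tool call to move; the robot and the scene stay as the last step left them, time stands still between calls to the robot, and variables do not carry over. Pictures are saved under pics/ and viewed, at most 10 in all, crops included, and the job is handed in when it is done.

Besides the shell and the picture viewer there is one more tool, called by a JSON object that holds its "method" and its "body", one argument or row to a line. jog_arm: Moves the arm, as the interface text tells. Its arguments: {"type":"object","properties":{"motion":{"type":"array"},"squeeze":{"type":"number"}},"required":["motion"]}

```bash
ls; mkdir -p pics; python3 - <<'E'
from station import ctrl
import cv2
o=ctrl.get_obs(); print(o)
for n in("scene","side"):
    cv2.imwrite(f"pics/{n}0.png",ctrl.camera(n)[:,:,::-1]); print(n,ctrl.camera_model(n))
E
```

```text
pics
{'time_s': 0.0, 'qpos': array([ 1.03835846e+00,  3.00464799e-01,  1.52157144e+00, -8.11950289e-06,
        1.32070273e+00, -6.65645177e-02]), 'joint_vel': array([-1.06525713e-03, -9.33067057e-05, -7.70059059e-04,  2.14670931e-03,
        2.69724188e-03,  4.47764260e-05]), 'tau': array([-7.13307218e-04, -5.31808805e+01, -3.52730477e+01,  7.07691209e-02,
        2.44741532e-02, -1.02464121e-04]), 'ee_pos': array([0.24691665, 0.49116835, 0.20489386]), 'eef_rot': array([-3.14044835e+00, -6.84005904e-05,  2.67572128e+00]), 'force': array([-0.11821018, -0.03099629,  0.21382289]), 'moment': array([-0.02898571, -0.00320479,  0.03279446]), 'grip_force': 0.0, 'grip_width': 0.09371443915066764}
scene {'intrinsics': array([[503.43525698,   0.        , 314.38932055],
       [  0.        , 503.43525698, 232.94605539],
       [  0.        ,   0.        ,   1.        ]]), 'rvec': array([ 2.26587613,  0.84797175, -0.32827785]), 'tvec': array([-0.36874303, -0.18188109,  1.37051759])}
side {'intrinsics': array([[569.72259035,   0.        , 320.86379931],
       [  0.        , 569.72259035, 246.45061173],
       [  0.        ,   0.        ,   1.        ]]), 'rvec': array([ 2.01369304, -0.53538369,  0.29772026]), 'tvec': array([-0.40688055,  0.18442788,  1.10610625])}
```

View pics/scene0.png

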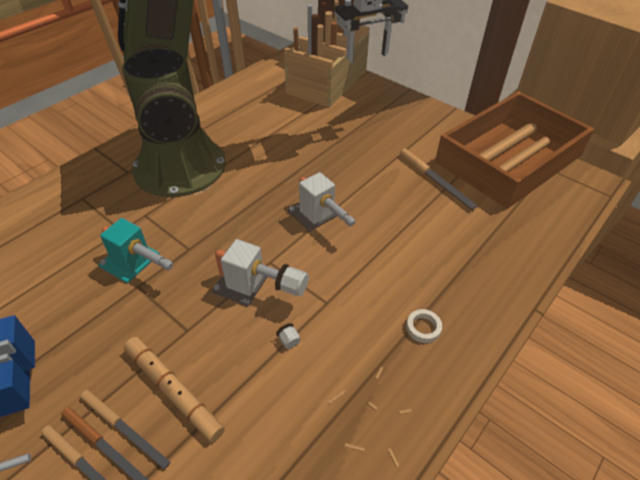

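View pics/side0.png

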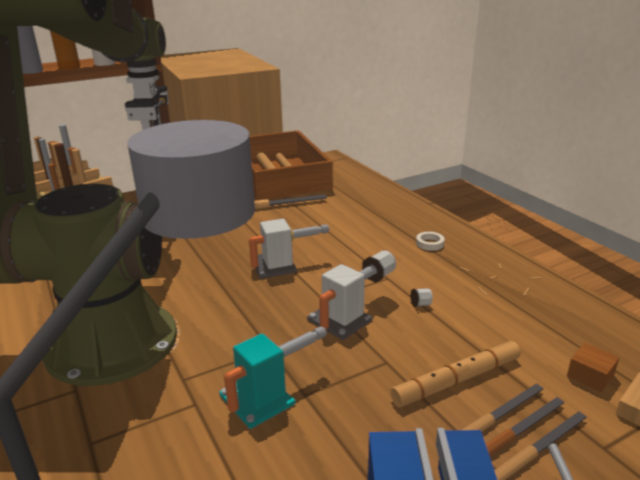

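Scene picture: outlet_a with the cap has its block at (242,268) and the cap at (292,278). Open outlet_b has its block at (318,198) and stub tip at (351,221). The turquoise one is a decoy, and a small decoy cap lies at (288,337). In the side view, A is at (343,293) with the cap at (380,264), and B is at (276,245) with its tip at (325,229).

```bash
cat > h.py <<'E'
import numpy as np, cv2
from station import ctrl
from scipy.spatial.transform import Rotation as R
def cam(n):
    m=ctrl.camera_model(n); return m["intrinsics"],R.from_rotvec(np.ravel(m["rvec"])).as_matrix(),np.ravel(m["tvec"])
def plane(c,uv,z):
    K,Q,t=c; d=Q.T@np.linalg.solve(K,[uv[0],uv[1],1]); o=-Q.T@t
    return o+d*(z-o[2])/d[2]
def proj(c,p):
    K,Q,t=c; q=K@(Q@np.asarray(p)+t); return q[:2]/q[2]
def tri(c1,u1,c2,u2):
    P=[c[0]@np.c_[c[1],c[2]] for c in(c1,c2)]
    X=cv2.triangulatePoints(P[0],P[1],np.float64(u1),np.float64(u2)).ravel(); return X[:3]/X[3]
E
python3 - <<'E'
from h import *
s,d,w=cam("scene"),cam("side"),cam("wrist")
print("tipB",tri(s,(351,221),d,(325,229)),plane(s,(351,221),.075))
for n,t,e in(("A",(240,254),(303,285)),("B",(316,184),(351,221))):
    print(n,plane(s,t,.105),plane(s,e,.075))
o=ctrl.get_obs(); T=R.from_euler("xyz",o["eef_rot"]).as_matrix()
print("wrist in tool",T.T@(-w[1].T@w[2]-o["ee_pos"]),"\n",T.T@w[1].T,w[0])
print(T)
E
```

```text
tipB [0.52426688 0.08271678 0.0734736 ] [0.52356904 0.0838778  0.075     ]
A [ 0.42862272 -0.16176404  0.105     ] [ 0.5615742  -0.11954656  0.075     ]
B [0.40543645 0.10055056 0.105     ] [0.52356904 0.0838778  0.075     ]
wrist in tool [ 0.08145946  0.0004672  -0.18015371] 
 [[-5.08320394e-04 -9.58583066e-01 -2.84812653e-01]
 [ 9.99999866e-01 -4.60530632e-04 -2.34762958e-04]
 [ 9.38748445e-05 -2.84812735e-01  9.58583172e-01]] [[353.44427016   0.         315.49100271]
 [  0.         353.44427016 244.08715932]
 [  0.           0.           1.        ]]
[[-8.93438332e-01  4.49185593e-01 -5.00431938e-04]
 [ 4.49185865e-01  8.93437956e-01 -8.23427754e-04]
 [ 7.72330037e-05 -9.60468872e-04 -9.99999536e-01]]
```

```bash
cat >> h.py <<'E'
def plan(p,yhead,n,p0=None,h0=None):
    "rows (tool axes) from commanded pose to p with tool y at heading yhead, tool down"
    o=ctrl.get_obs(); T=R.from_euler("xyz",o["eef_rot"]).as_matrix()
    p0=o["ee_pos"] if p0 is None else np.array(p0,float); h0=np.arctan2(T[1,1],T[0,1]) if h0 is None else h0
    dh=(yhead-h0)/n; dp=(np.array(p)-p0)/n
    print("h0",round(h0,4),"turn",round(-dh,4))
    for i in range(n):
        h=h0+i*dh; x=[-np.sin(h),np.cos(h),0]; y=[np.cos(h),np.sin(h),0]
        print(np.round([dp@x,dp@y,-dp[2],0,0,-dh],4).tolist())
E
python3 -c "
from h import *
plan([.48,.03,.22],-.14,13)"
```

```text
h0 1.1049 turn 0.0958
[-0.032, -0.0236, -0.0012, 0.0, 0.0, 0.0958]
[-0.0341, -0.0205, -0.0012, 0.0, 0.0, 0.0958]
[-0.0359, -0.0171, -0.0012, 0.0, 0.0, 0.0958]
[-0.0373, -0.0136, -0.0012, 0.0, 0.0, 0.0958]
[-0.0385, -0.01, -0.0012, 0.0, 0.0, 0.0958]
[-0.0393, -0.0063, -0.0012, 0.0, 0.0, 0.0958]
[-0.0397, -0.0025, -0.0012, 0.0, 0.0, 0.0958]
[-0.0397, 0.0013, -0.0012, 0.0, 0.0, 0.0958]
[-0.0394, 0.0051, -0.0012, 0.0, 0.0, 0.0958]
[-0.0387, 0.0089, -0.0012, 0.0, 0.0, 0.0958]
[-0.0377, 0.0125, -0.0012, 0.0, 0.0, 0.0958]
[-0.0364, 0.0161, -0.0012, 0.0, 0.0, 0.0958]
[-0.0346, 0.0195, -0.0012, 0.0, 0.0, 0.0958]
```

{"method": "jog_arm", "body": {
  "motion": [
    [-0.032,-0.024,-0.001,0,0,0.096,1],
    [-0.034,-0.02,-0.001,0,0,0.096,1],
    [-0.036,-0.017,-0.001,0,0,0.096,1],
    [-0.037,-0.014,-0.001,0,0,0.096,1],
    [-0.038,-0.01,-0.001,0,0,0.096,1]
  ]
}}

```text
time_s: 0.6
ee_pos: [0.3363, 0.3128, 0.2103]
eef_rot: [-3.141, 0.0, 2.192]
force: [-0.3, 0.0, -0.2]
grip_width: 0.0941
grip_force: 0.0
```

{"method": "jog_arm", "body": {
  "motion": [
    [-0.039,-0.006,-0.001,0,0,0.096,1],
    [-0.04,-0.002,-0.001,0,0,0.096,1],
    [-0.04,0.001,-0.001,0,0,0.096,1],
    [-0.039,0.005,-0.001,0,0,0.096,1],
    [-0.039,0.009,-0.001,0,0,0.096,1]
  ]
}}

```text
time_s: 1.1
ee_pos: [0.4261, 0.1354, 0.2154]
eef_rot: [-3.141, -0.0, 1.712]
force: [0.7, 0.6, 0.6]
grip_width: 0.0939
grip_force: 0.0
```

{"method": "jog_arm", "body": {
  "motion": [
    [-0.038,0.012,-0.001,0,0,0.096,1],
    [-0.036,0.016,-0.001,0,0,0.096,1],
    [-0.035,0.02,-0.001,0,0,0.096,1],
    [0,0,0,0,0,0,1],
    [0,0,0,0,0,0,1]
  ]
}}

```text
time_s: 1.6
ee_pos: [0.4791, 0.0296, 0.218]
eef_rot: [-3.141, -0.0, 1.427]
force: [-0.5, 0.8, -0.3]
grip_width: 0.0938
grip_force: 0.0
```

```bash
python3 - <<'E'
from h import *
o=ctrl.get_obs(); print(o["time_s"],o["ee_pos"],o["eef_rot"],o["force"])
w=cam("wrist"); np.savez("w1.npz",K=w[0],Q=w[1],t=w[2])
cv2.imwrite("pics/w1.png",ctrl.camera("wrist")[:,:,::-1])
plan([.5,-.2,.22],.307,6)
E
```

```text
1.6 [0.47907028 0.02961501 0.21800551] [-3.14059100e+00 -1.08507933e-05  1.42705318e+00] [-0.4974746   0.75234168 -0.32784847]
h0 -0.1423 turn -0.0749
[-0.0375, 0.0089, -0.0003, 0.0, 0.0, -0.0749]
[-0.0381, 0.0061, -0.0003, 0.0, 0.0, -0.0749]
[-0.0384, 0.0032, -0.0003, 0.0, 0.0, -0.0749]
[-0.0385, 0.0003, -0.0003, 0.0, 0.0, -0.0749]
[-0.0385, -0.0025, -0.0003, 0.0, 0.0, -0.0749]
[-0.0382, -0.0054, -0.0003, 0.0, 0.0, -0.0749]
```

View pics/w1.png

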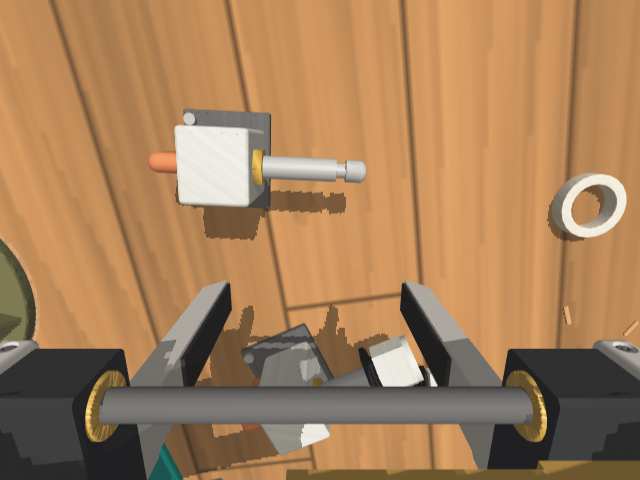

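Wrist picture: outlet_b's block top spans (176–249, 127–206). Its stub runs from about (265,167), with the neck at (339,170), to the tip at (366,171). On to A.

{"method": "jog_arm", "body": {
  "motion": [
    [-0.038,0.009,0,0,0,-0.075,1],
    [-0.038,0.006,0,0,0,-0.075,1],
    [-0.038,0.003,0,0,0,-0.075,1],
    [-0.038,0,0,0,0,-0.075,1],
    [-0.038,-0.002,0,0,0,-0.075,1]
  ]
}}

```text
time_s: 2.15
ee_pos: [0.4964, -0.161, 0.2186]
eef_rot: [3.141, -0.0, 1.809]
force: [1.1, 0.6, 1.1]
grip_width: 0.0943
grip_force: 0.0
```

{"method": "jog_arm", "body": {
  "motion": [
    [-0.038,-0.005,0,0,0,-0.075,1],
    [0,0,0,0,0,0,1],
    [0,0,0,0,0,0,1]
  ]
}}

```text
time_s: 2.45
ee_pos: [0.5003, -0.1982, 0.2182]
eef_rot: [-3.141, -0.001, 1.878]
force: [1.1, 0.6, 0.2]
grip_width: 0.0938
grip_force: 0.0
```

```bash
python3 - <<'E'
from h import *
o=ctrl.get_obs(); print(o["time_s"],o["ee_pos"],o["eef_rot"],o["force"])
w=cam("wrist"); np.savez("w2.npz",K=w[0],Q=w[1],t=w[2])
cv2.imwrite("pics/w2.png",ctrl.camera("wrist")[:,:,::-1])
E
```

```text
2.45 [ 0.50031411 -0.1981774   0.2182255 ] [-3.14130461e+00 -5.66712148e-04  1.87789784e+00] [1.11041698 0.56382266 0.1714837 ]
```

View pics/w2.png

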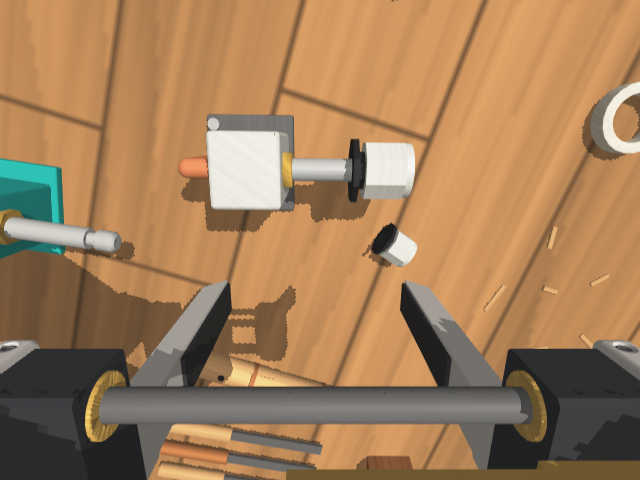

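Wrist picture over A: block top spans (207–282, 130–209), the stub lies at row ~169 over cols 292–348, the black ring is at cols 349–359, and the cap barrel ends at col ~414. The small decoy cap is at (395,245).

```bash
python3 - <<'E'
from h import *
for f,cols,cc in(("w1",range(272,332,6),(366,171)),("w2",range(298,344,5),None)):
    z=np.load(f+".npz"); c=(z["K"],z["Q"],z["t"])
    im=cv2.imread(f"pics/{f}.png"); h=cv2.cvtColor(im,cv2.COLOR_BGR2HSV); m=h[:,:,1]<70
    pts=[]
    for u in cols:
        r=[v for v in range(150,192) if m[v,u]]; pts.append(plane(c,(u+.0,(r[0]+r[-1])/2),.075)[:2])
    pts=np.array(pts); print([(v) for v in h[150:192:3,cols[2],1]],len(r),r[0],r[-1])
    vx,vy,x0,y0=cv2.fitLine(pts.astype(np.float32),cv2.DIST_L2,0,.01,.01).ravel()
    if vx<0: vx,vy=-vx,-vy
    d=np.array([vx,vy]); n=np.array([-vy,vx]); p0=np.array([x0,y0]); 
    print(f,"heading",np.arctan2(vy,vx),"p0",p0,"resid mm",np.round((pts-p0)@n*1e3,1))
    # block top contour
    bm=((h[:,:,1]<60)&(h[:,:,2]>150)).astype(np.uint8); bm[:, 262 if f=="w1" else 290:]=0; bm[:100]=0; bm[215:]=0
    C=max(cv2.findContours(cv2.morphologyEx(bm,cv2.MORPH_OPEN,np.ones((9,9))),0,1)[0],key=cv2.contourArea)
    box=cv2.boxPoints(cv2.minAreaRect(C)); P=np.array([plane(c,q,.105)[:2] for q in box])
    print("box",np.round(box).tolist()); 
    print(" along",np.round(np.sort((P-p0)@d),4)," across",np.round(np.sort((P-p0)@n),4))
    if f=="w1": print("tip along",[((plane(c,(u,171),.075)[:2]-p0)@d).round(4) for u in(365,367)], "sat row",h[171,355:372,1])
    else:
        for v in(158,169,180): print(v,"sat",h[v,342:424:1,1].tolist()); print("  V",h[v,342:366,2].tolist())
        for u in (349,359,414): print(u,[((plane(c,(u,169),zz)[:2]-p0)@d).round(4) for zz in(.075,.099,.102)])
E
```

```text
[np.uint8(136), np.uint8(135), np.uint8(81), np.uint8(10), np.uint8(9), np.uint8(7), np.uint8(7), np.uint8(11), np.uint8(11), np.uint8(10), np.uint8(139), np.uint8(138), np.uint8(137), np.uint8(138)] 22 159 180
w1 heading -0.19328749 p0 [0.47455806 0.08917398] resid mm [ 0.2  0.  -0.2  0.1 -0.1 -0.3  0.   0.3  0.1 -0.1]
box [[175.0, 125.0], [248.0, 125.0], [248.0, 205.0], [175.0, 205.0]]
 along [-0.1014 -0.0974 -0.0403 -0.04  ]  across [-0.0331 -0.0301  0.0308  0.0336]
tip along [np.float64(0.0593), np.float64(0.0611)] sat row [ 11  11  11  11  11  11  11  11  11  11  12 133 138 138 137 139 139]
[np.uint8(139), np.uint8(139), np.uint8(140), np.uint8(10), np.uint8(11), np.uint8(8), np.uint8(6), np.uint8(10), np.uint8(11), np.uint8(10), np.uint8(51), np.uint8(139), np.uint8(130), np.uint8(131)] 23 159 181
w2 heading 0.2886679 p0 [ 0.4891101  -0.14263543] resid mm [-0.   0.1  0.2 -0.2 -0.1 -0.   0.   0.1  0.2 -0.2]
box [[206.0, 130.0], [280.0, 130.0], [280.0, 209.0], [206.0, 209.0]]
 along [-0.096  -0.0916 -0.0338 -0.0331]  across [-0.032  -0.0309  0.0313  0.0324]
158 sat [95, 118, 115,
[... 774 characters left out ...]
, 130, 130, 129, 50, 28, 60, 61, 60, 60, 61, 59, 60, 37, 38, 36, 39, 72]
180 sat [12, 10, 13, 10, 13, 10, 8, 8, 8, 10, 10, 6, 13, 9, 9, 9, 13, 6, 7, 9, 9, 9, 17, 17, 16, 9, 10, 9, 10, 10, 10, 9, 10, 10, 10, 10, 10, 11, 11, 10, 10, 11, 10, 10, 10, 9, 11, 11, 10, 11, 10, 11, 11, 11, 11, 11, 11, 10, 10, 12, 11, 11, 12, 11, 10, 14, 14, 14, 14, 14, 14, 40, 132, 131, 134, 136, 136, 138, 139, 136, 138, 138]
  V [110, 98, 98, 98, 99, 98, 98, 98, 98, 53, 26, 43, 58, 58, 57, 58, 58, 46, 35, 30, 30, 29, 44, 108]
349 [np.float64(0.0256), np.float64(0.0233), np.float64(0.023)]
359 [np.float64(0.0346), np.float64(0.0316), np.float64(0.0313)]
414 [np.float64(0.0839), np.float64(0.0773), np.float64(0.0765)]
```

```bash
python3 - <<'E'
from h import *
h=.2887; p=np.array([.48911,-.14264])+.0545*np.array([np.cos(h),np.sin(h)]); print(p)
plan([*p,.14],h,3)
E
```

```text
[ 0.54135451 -0.12712351]
h0 0.3077 turn 0.0063
[0.0183, 0.0201, 0.0261, 0.0, 0.0, 0.0063]
[0.0184, 0.02, 0.0261, 0.0, 0.0, 0.0063]
[0.0185, 0.0199, 0.0261, 0.0, 0.0, 0.0063]
```

{"method": "jog_arm", "body": {
  "motion": [
    [0.0184,0.02,0.026,0,0,0.0063,1],
    [0.0184,0.02,0.026,0,0,0.0063,1],
    [0.0184,0.02,0.026,0,0,0.0063,1],
    [0,0,0,0,0,0,1],
    [0,0,0,0,0,0,1]
  ]
}}

```text
time_s: 3.0
ee_pos: [0.5413, -0.127, 0.1406]
eef_rot: [-3.141, -0.0, 1.862]
force: [0.6, 0.7, 0.7]
grip_width: 0.094
grip_force: 0.0
```

```bash
python3 - <<'E'
from h import *
o=ctrl.get_obs(); print(o["time_s"],o["ee_pos"],o["eef_rot"],o["force"])
plan([.54135,-.12712,.088],.2887,3)
cv2.imwrite("pics/w3.png",ctrl.camera("wrist")[:,:,::-1])
E
```

```text
3.0 [ 0.54126985 -0.12699856  0.14064062] [-3.14116018e+00 -1.99510111e-04  1.86155538e+00] [0.59456153 0.7160684  0.69775304]
h0 0.2908 turn 0.0007
[-0.0, 0.0, 0.0175, 0.0, 0.0, 0.0007]
[-0.0, 0.0, 0.0175, 0.0, 0.0, 0.0007]
[-0.0, 0.0, 0.0175, 0.0, 0.0, 0.0007]
```

View pics/w3.png

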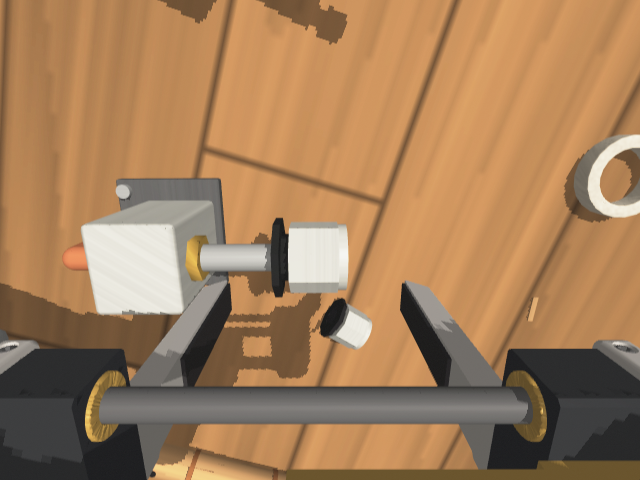

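The cap (cols 272–348, row 257) sits centred between the fingers (cols 230 and 402), so I descend and squeeze.

{"method": "jog_arm", "body": {
  "motion": [
    [0,0,0.018,0,0,0,1],
    [0,0,0.018,0,0,0,1],
    [0,0,0.016,0,0,0,1],
    [0,0,0,0,0,0,1],
    [0,0,0,0,0,0,1]
  ]
}}

```text
time_s: 3.55
ee_pos: [0.5416, -0.129, 0.0898]
eef_rot: [3.14, 0.001, 1.858]
force: [-0.4, 0.1, 0.9]
grip_width: 0.0941
grip_force: 0.0
```

{"method": "jog_arm", "body": {
  "motion": [
    [0,0,0,0,0,0,-0.1],
    [0,0,0,0,0,0,-0.1],
    [0,0,0,0,0,0,-0.1],
    [0,0,0,0,0,0,-0.1],
    [0,0,0,0,0,0,-0.1]
  ],
  "squeeze": 30
}}

```text
time_s: 4.05
ee_pos: [0.5413, -0.1285, 0.0886]
eef_rot: [3.142, 0.0, 1.859]
force: [-4.3, -0.8, 1.0]
grip_width: 0.0574
grip_force: 1.9
```

{"method": "jog_arm", "body": {
  "motion": [
    [0,0,0,0,0,0,-0.1],
    [0,0,0,0,0,0,-0.1],
    [0,0,0,0,0,0,-0.1],
    [0,0,0,0,0,0,-0.1],
    [0,0,0,0,0,0,-0.1]
  ],
  "squeeze": 30
}}

```text
time_s: 4.55
ee_pos: [0.5412, -0.1286, 0.0885]
eef_rot: [-3.141, 0.0, 1.859]
force: [-3.6, -0.6, 4.2]
grip_width: 0.0449
grip_force: 30.0
```

{"method": "jog_arm", "body": {
  "motion": [
    [0,0.003,0,0,0,0,-0.3],
    [0,0.003,0,0,0,0,-0.3],
    [0,0.004,0,0,0,0,-0.3]
  ],
  "squeeze": 30
}}

```text
time_s: 4.85
ee_pos: [0.5511, -0.1256, 0.0884]
eef_rot: [-3.141, -0.0, 1.859]
force: [-4.0, -0.6, 3.5]
grip_width: 0.0452
grip_force: 30.0
```

{"method": "jog_arm", "body": {
  "motion": [
    [0,0.006,0,0,0,0,-0.3],
    [0,0.006,0,0,0,0,-0.3],
    [0,0.006,0,0,0,0,-0.3],
    [0,0.006,0,0,0,0,-0.3],
    [0,0.006,0,0,0,0,-0.3]
  ]
}}

```text
time_s: 5.35
ee_pos: [0.5802, -0.1168, 0.088]
eef_rot: [3.141, -0.0, 1.859]
force: [-0.5, -0.8, -2.8]
grip_width: 0.0451
grip_force: 30.0
```

{"method": "jog_arm", "body": {
  "motion": [
    [0,0.006,0,0,0,0,-0.3],
    [0,0.006,0,0,0,0,-0.3],
    [0,0.006,0,0,0,0,-0.3],
    [0,0.006,0,0,0,0,-0.3],
    [0,0,0,0,0,0,-0.3]
  ]
}}

```text
time_s: 5.85
ee_pos: [0.6032, -0.1101, 0.0883]
eef_rot: [3.141, 0.0, 1.859]
force: [0.0, -0.8, -2.6]
grip_width: 0.0454
grip_force: 30.0
```

{"method": "jog_arm", "body": {
  "motion": [
    [0,0.006,0,0,0,0,-0.3],
    [0,0.006,-0.01,0,0,0,-0.3],
    [0,0,-0.02,0,0,0,-0.3],
    [0,0,-0.02,0,0,0,-0.3],
    [0,0,0,0,0,0,-0.3]
  ]
}}

```text
time_s: 6.35
ee_pos: [0.6157, -0.1072, 0.1419]
eef_rot: [3.137, 0.003, 1.859]
force: [0.1, -0.3, -2.1]
grip_width: 0.0455
grip_force: 30.0
```

```bash
python3 - <<'E'
from h import *
o=ctrl.get_obs(); print(o["time_s"],o["ee_pos"],o["eef_rot"],o["force"])
np.savez("w4.npz",**dict(zip("KQt",cam("wrist"))))
a=ctrl.camera("wrist"); b=ctrl.camera("side")
cv2.imwrite("pics/c4.png",np.hstack([cv2.resize(a[200:480,120:520],None,fx=1,fy=1),b[130:410,250:650]])[:,:,::-1])
cv2.imwrite("pics/w4.png",a[:,:,::-1])
E
```

```text
6.35 [ 0.6156917  -0.10715129  0.14190282] [3.13700222e+00 2.60954798e-03 1.85891782e+00] [ 0.06127287 -0.33054347 -2.07937037]
```

View pics/c4.png

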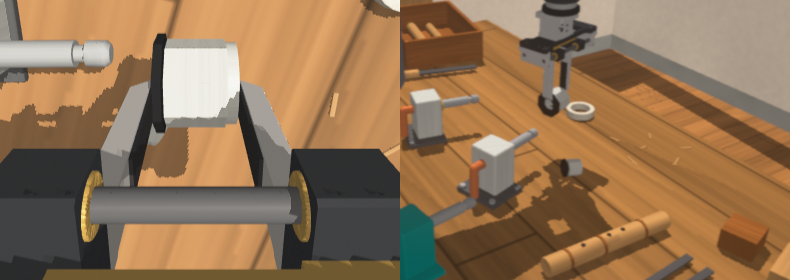

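Cap is clear of stub A, held straight between the fingers (wrist crop: cap at (195,85), A's tip at (112,53)). Now on to B.

```bash
python3 - <<'E'
from h import *
h=.2887; n=np.array([-np.sin(h),np.cos(h)]); p0=np.array([.48911,-.14264])
for q in([.5412,-.1286],[.5511,-.1256],[.5802,-.1168],[.6032,-.1101]): print("lat A mm",(np.array(q)-p0)@n*1e3)
h=-.1933; d=np.array([np.cos(h),np.sin(h)]); p=np.array([.47456,.08917])+.107*d; print(p)
plan([*p,.15],h,6)
E
```

```text
lat A mm -1.3713975946555974
lat A mm -1.314145225102303
lat A mm -1.1632873170865923
lat A mm -1.2888122691921515
[0.5795672  0.06861546]
h0 0.2881 turn 0.0802
[0.0297, 0.0028, -0.0019, 0.0, 0.0, 0.0802]
[0.0298, 0.0004, -0.0019, 0.0, 0.0, 0.0802]
[0.0298, -0.002, -0.0019, 0.0, 0.0, 0.0802]
[0.0295, -0.0044, -0.0019, 0.0, 0.0, 0.0802]
[0.029, -0.0067, -0.0019, 0.0, 0.0, 0.0802]
[0.0284, -0.0091, -0.0019, 0.0, 0.0, 0.0802]
```

{"method": "jog_arm", "body": {
  "motion": [
    [0.03,0.003,-0.002,0,0,0.08,-0.3],
    [0.03,0,-0.002,0,0,0.08,-0.3],
    [0.03,-0.002,-0.002,0,0,0.08,-0.3],
    [0.03,-0.004,-0.002,0,0,0.08,-0.3],
    [0.028,-0.007,-0.001,0,0,0.08,-0.3]
  ]
}}

```text
time_s: 6.95
ee_pos: [0.5843, 0.0407, 0.1464]
eef_rot: [-3.14, 0.0, 1.456]
force: [-0.1, -0.1, -2.2]
grip_width: 0.0454
grip_force: 30.0
```

{"method": "jog_arm", "body": {
  "motion": [
    [0.028,-0.009,-0.001,0,0,0.08,-0.3],
    [0,0,0,0,0,0,-0.3],
    [0,0,0,0,0,0,-0.3]
  ]
}}

```text
time_s: 7.25
ee_pos: [0.5788, 0.0685, 0.1475]
eef_rot: [-3.14, 0.0, 1.381]
force: [-0.8, -0.0, -2.4]
grip_width: 0.0451
grip_force: 30.0
```

```bash
python3 - <<'E'
from h import *
o=ctrl.get_obs(); print(o["time_s"],o["ee_pos"],o["eef_rot"],o["force"],o["grip_width"])
h=-.1933; d=np.array([np.cos(h),np.sin(h)]); n=np.array([-d[1],d[0]]);p=np.array([.47456,.08917])+.107*d-.0013*n; print(p)
plan([*p,.0885],h,4)
E
```

```text
7.25 [0.57880892 0.06854962 0.14752363] [-3.14031080e+00  4.96661917e-04  1.38091485e+00] [-0.84441506 -0.0145132  -2.36298144] 0.04514629959226086
[0.57931747 0.06733967]
h0 -0.1899 turn 0.0009
[-0.0003, 0.0002, 0.0148, 0.0, 0.0, 0.0009]
[-0.0003, 0.0002, 0.0148, 0.0, 0.0, 0.0009]
[-0.0003, 0.0002, 0.0148, 0.0, 0.0, 0.0009]
[-0.0003, 0.0002, 0.0148, 0.0, 0.0, 0.0009]
```

{"method": "jog_arm", "body": {
  "motion": [
    [0,0,0.015,0,0,0.001,-0.3],
    [0,0,0.015,0,0,0.001,-0.3],
    [0,0,0.015,0,0,0.001,-0.3],
    [0,0,0.014,0,0,0,-0.3],
    [0,0,0,0,0,0,-0.3]
  ]
}}

```text
time_s: 7.75
ee_pos: [0.5782, 0.0678, 0.0871]
eef_rot: [-3.138, 0.001, 1.376]
force: [-0.2, 0.2, -2.6]
grip_width: 0.0454
grip_force: 30.0
```

```bash
python3 - <<'E'
from h import *
o=ctrl.get_obs(); print(o["time_s"],o["ee_pos"],o["eef_rot"],o["force"],o["grip_width"])
np.savez("w5.npz",**dict(zip("KQt",cam("wrist"))))
a=ctrl.camera("wrist")
h=-.1933; d=np.array([np.cos(h),np.sin(h)]); n=np.array([-d[1],d[0]]); print((o["ee_pos"][:2]-[.47456,.08917])@np.array([d,n]).T)
# stub axis as seen now, on z=.075
c=cam("wrist"); hs=cv2.cvtColor(a,cv2.COLOR_RGB2HSV)
cv2.imwrite("pics/w5.png",a[:,:,::-1])
cv2.imwrite("pics/w5c.png",cv2.resize(a[190:390,80:400],None,fx=2.5,fy=2.5)[:,:,::-1])
E
```

```text
7.75 [0.57819397 0.06783957 0.08707021] [-3.13808836e+00  9.50119069e-04  1.37570377e+00] [-0.20295032  0.1716369  -2.58904624] 0.04537103156585687
[ 0.1058014  -0.00102524]
```

View pics/w5c.png

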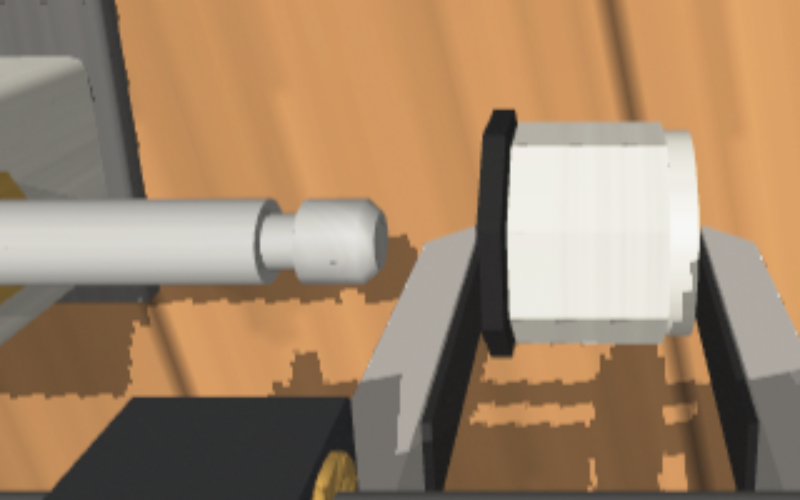

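Wrist crop: stub B lies straight along the image at row ~241, while the ring and barrel are centred at row ~232. The cap looks about 2 mm off to tool +x, so I measure it properly.

```bash
python3 - <<'E'
from h import *
def ang(c,u,a,b,z):  # bisector of the two edge rays in this column -> plane z
    K=c[0]; r=[np.linalg.solve(K,[u,v,1]) for v in(a,b)]; r=[x/np.linalg.norm(x) for x in r]; q=K@(r[0]+r[1]); return plane(c,q[:2]/q[2],z)
for f,ee,rot in(("w5",[.57819,.06784,.08707],[-3.13809,.00095,1.3757]),("w4",[.61569,-.10715,.1419],[3.137,.0026,1.85892]),("w2",[.50031,-.19818,.21823],[-3.1413,-.00057,1.8779]),("w1",[.47907,.02962,.218],[-3.14059,0,1.42705])):
    z=np.load(f+".npz"); c=(z["K"],z["Q"],z["t"]); T=R.from_euler("xyz",rot).as_matrix()
    h=cv2.cvtColor(cv2.imread(f"pics/{f}.png"),cv2.COLOR_BGR2HSV); S,V=h[:,:,1],h[:,:,2]
    def run(m,u,v0):
        a=b=v0
        while m[a-1,u]: a-=1
        while m[b+1,u]: b+=1
        return a-.5,b+.5
    stub=S<75
    cols={"w5":(range(110,180,10),285),"w4":(range(125,190,10),254),"w2":(range(298,344,6),169),"w1":(range(272,332,8),169)}[f]
    P=np.array([T.T@(ang(c,u,*run(stub,u,cols[1]),.075)-ee) for u in cols[0]]); k=np.polyfit(P[:,1],P[:,0],1)
    print(f,"stub tool x mm",(P[:,0]*1e3).round(1),"slope",k[0].round(4),"at y=0",(k[1]*1e3).round(1), [run(stub,u,cols[1]) for u in cols[0][:2]])
    if f in("w5","w4"):
        zc=ee[2]-.0135
        for u in ((275,278,282,290,310,330) if f=="w5" else (278,282,290,310,330)):
            m=(S<75); v0=283; print("  cap",u,run(m,u,v0),((T.T@(ang(c,u,*run(m,u,v0),zc)-ee))*1e3).round(1))
E
```

```text
w5 stub tool x mm [23.8 23.8 13.  -1.9  0.   0.1  0.1] slope -0.8686 at y=0 -78.7 [(185.5, 310.5), (185.5, 310.5)]
  cap 275 (239.5, 328.5) [  1.4 -22.1  13.6]
  cap 278 (233.5, 331.5) [  2.4 -20.3  13.6]
  cap 282 (233.5, 331.5) [  2.4 -18.   13.6]
  cap 290 (238.5, 326.5) [  2.4 -13.2  13.5]
  cap 310 (238.5, 326.5) [ 2.4 -1.4 13.5]
  cap 330 (238.5, 327.5) [ 2.1 10.4 13.5]
w4 stub tool x mm [20.7 14.5 -3.4  2.   2.   2.   2. ] slope -0.3654 at y=0 -36.5 [(175.5, 281.5), (192.5, 281.5)]
  cap 278 (233.5, 342.5) [ -1.7 -20.6  13.4]
  cap 282 (233.5, 336.5) [  0.1 -18.2  13.4]
  cap 290 (238.5, 326.5) [  1.6 -13.4  13.4]
  cap 310 (238.5, 326.5) [ 1.5 -1.6 13.5]
  cap 330 (238.5, 326.5) [ 1.5 10.2 13.5]
w2 stub tool x mm [56.5 56.5 56.5 56.1 56.1 56.1 55.6 55.6] slope -0.0268 at y=0 56.3 [(157.5, 180.5), (157.5, 180.5)]
w1 stub tool x mm [59.2 59.2 58.7 58.3 57.8 57.8 57.4 56.9] slope -0.0457 at y=0 57.6 [(155.5, 178.5), (155.5, 178.5)]
```

{"method": "jog_arm", "body": {
  "motion": [
    [-0.002,0,-0.001,0,0,0,-0.3],
    [0,0,0,0,0,0,-0.3],
    [0,0,0,0,0,0,-0.3],
    [0,0,0,0,0,0,-0.3]
  ]
}}

```text
time_s: 8.2
ee_pos: [0.5789, 0.0664, 0.0909]
eef_rot: [3.141, -0.0, 1.376]
force: [-0.4, 0.0, -3.0]
grip_width: 0.0453
grip_force: 30.0
```

```bash
cat > m.py <<'E'
from h import *
o=ctrl.get_obs(); ee=o["ee_pos"]; T=R.from_euler("xyz",o["eef_rot"]).as_matrix(); c=cam("wrist")
im=ctrl.camera("wrist"); S=cv2.cvtColor(im,cv2.COLOR_RGB2HSV)[:,:,1]; m=S<75
print(o["time_s"],ee,o["eef_rot"],o["force"],"heading",np.arctan2(T[1,1],T[0,1]))
cv2.imwrite("pics/m%d.png"%(o["time_s"]*100),im[:,:,::-1])
def ang(u,a,b,z):
    K=c[0]; r=[np.linalg.solve(K,[u,v,1]) for v in(a,b)]; q=K@sum(x/np.linalg.norm(x) for x in r); return plane(c,q[:2]/q[2],z)
def run(u,v0):
    a=b=v0
    while m[a-1,u]: a-=1
    while m[b+1,u]: b+=1
    return a-.5,b+.5
for zc in(ee[2]-.0135,):
    for u in range(142,330,10):
        if (r:=run(u,285))[1]-r[0]>15: print(u,r,(T.T@(ang(u,*r,.075 if u<240 else zc)-ee)*1e3).round(1))
E
python3 m.py
```

```text
8.2 [0.57891178 0.06640271 0.09085565] [ 3.14095097e+00 -1.49157289e-04  1.37597077e+00] [-0.35687764  0.02053289 -3.02657285] heading -0.19482564821221665
142 (265.5, 303.5) [-1.00e-01 -1.02e+02  1.58e+01]
152 (265.5, 298.5) [  1.5 -95.8  15.8]
162 (264.5, 298.5) [  1.8 -89.8  15.8]
172 (265.5, 299.5) [  1.2 -83.9  15.8]
182 (265.5, 298.5) [  1.5 -77.9  15.8]
192 (269.5, 292.5) [  2.1 -71.9  15.8]
202 (265.5, 298.5) [  1.5 -66.   15.8]
212 (265.5, 298.5) [  1.5 -60.   15.8]
222 (265.5, 298.5) [  1.5 -54.   15.8]
232 (270.5, 292.5) [  1.8 -48.   15.8]
252 (284.5, 423.5) [-43.8 -38.   13.5]
262 (282.5, 362.5) [-23.7 -30.9  13.5]
272 (256.5, 322.5) [ -2.2 -24.   13.5]
282 (233.5, 331.5) [  2.5 -17.9  13.5]
292 (238.5, 327.5) [  2.1 -12.   13.5]
302 (238.5, 326.5) [ 2.4 -6.1 13.5]
312 (238.5, 326.5) [ 2.4 -0.2 13.5]
322 (238.5, 327.5) [ 2.1  5.7 13.5]
```

{"method": "jog_arm", "body": {
  "motion": [
    [0.001,0,0.001,0,0,0,-0.3],
    [0,0,0,0,0,0,-0.3],
    [0,0,0,0,0,0,-0.3],
    [0,0,0,0,0,0,-0.3],
    [0,0,0,0,0,0,-0.3]
  ]
}}

```text
time_s: 8.75
ee_pos: [0.579, 0.0674, 0.0894]
eef_rot: [3.142, -0.0, 1.376]
force: [0.4, 0.5, -2.0]
grip_width: 0.045
grip_force: 30.0
```

```bash
python3 m.py | grep -E "head|^(162|182|212|302|312|292) "
```

```text
8.75 [0.57896    0.06735683 0.0894341 ] [ 3.14158159e+00 -4.76534848e-06  1.37588971e+00] [ 0.43102122  0.48261604 -1.99953903] heading -0.1949066174149967
162 (267.5, 301.5) [  0.5 -89.4  14.4]
182 (267.5, 301.5) [  0.5 -77.5  14.4]
212 (267.5, 301.5) [  0.4 -59.7  14.4]
292 (238.5, 326.5) [  2.4 -12.   13.5]
302 (238.5, 327.5) [ 2.1 -6.1 13.5]
312 (238.5, 326.5) [ 2.4 -0.2 13.5]
```

```bash
python3 m.py | grep -E "head|^(162|182|212|302|312|292) "
```

```text
8.8 [0.57895708 0.06733966 0.0894566 ] [ 3.14159060e+00 -6.83938033e-06  1.37586140e+00] [ 0.05843477  0.60350671 -2.47304089] heading -0.19493493079274965
162 (267.5, 301.5) [  0.5 -89.4  14.5]
182 (267.5, 301.5) [  0.5 -77.5  14.5]
212 (267.5, 301.5) [  0.5 -59.7  14.5]
292 (238.5, 326.5) [  2.4 -12.   13.5]
302 (238.5, 327.5) [ 2.1 -6.1 13.5]
312 (238.5, 326.5) [ 2.4 -0.2 13.5]
```

{"method": "jog_arm", "body": {
  "motion": [
    [-0.0018,-0.003,0.0008,0,0,0,-0.3],
    [0,-0.004,0,0,0,0,-0.3],
    [0,-0.004,0,0,0,0,-0.3],
    [0,0,0,0,0,0,-0.3],
    [0,0,0,0,0,0,-0.3]
  ]
}}

```text
time_s: 9.35
ee_pos: [0.5678, 0.0678, 0.0888]
eef_rot: [3.141, -0.0, 1.376]
force: [0.2, -0.6, -2.8]
grip_width: 0.0455
grip_force: 30.0
```

```bash
python3 m.py | grep -E "head|^(162|182|212|302|312|292) "
```

```text
9.35 [0.56781051 0.06778157 0.08880998] [ 3.14131876e+00 -5.38927209e-05  1.37601251e+00] [ 0.1985203  -0.56985587 -2.77616555] heading -0.19478383028911803
162 (265.5, 299.5) [  2.  -88.9  13.8]
182 (265.5, 299.5) [  2.  -77.1  13.8]
212 (270.5, 293.5) [  2.3 -59.4  13.8]
292 (238.5, 326.5) [  2.4 -12.   13.5]
302 (238.5, 326.5) [ 2.4 -6.1 13.5]
312 (238.5, 326.5) [ 2.4 -0.2 13.5]
```

Cap and stub are now in line to about 0.3 mm, so I advance gently.

{"method": "jog_arm", "body": {
  "motion": [
    [-0.0002,-0.005,0,0,0,0,-0.3],
    [0,-0.005,0,0,0,0,-0.3],
    [0,-0.004,0,0,0,0,-0.3],
    [0,-0.002,0,0,0,0,-0.3]
  ]
}}

```text
time_s: 9.8
ee_pos: [0.5516, 0.0708, 0.0887]
eef_rot: [-3.142, 0.0, 1.376]
force: [0.2, -0.3, -2.4]
grip_width: 0.0458
grip_force: 30.0
```

{"method": "jog_arm", "body": {
  "motion": [
    [0,-0.002,0,0,0,0,-0.3],
    [0,-0.002,0,0,0,0,-0.3]
  ]
}}

```text
time_s: 10.0
ee_pos: [0.5481, 0.0714, 0.0887]
eef_rot: [3.141, -0.0, 1.376]
force: [-0.3, -1.1, -3.3]
grip_width: 0.0448
grip_force: 30.0
```

{"method": "jog_arm", "body": {
  "motion": [
    [0,-0.002,0,0,0,0,-0.3],
    [0,-0.002,0,0,0,0,-0.3]
  ]
}}

```text
time_s: 10.2
ee_pos: [0.5441, 0.0722, 0.0886]
eef_rot: [3.142, 0.0, 1.376]
force: [-0.1, 0.2, -3.1]
grip_width: 0.0453
grip_force: 30.0
```

{"method": "jog_arm", "body": {
  "motion": [
    [0,-0.003,0,0,0,0,-0.3],
    [0,-0.003,0,0,0,0,-0.3],
    [0,-0.003,0,0,0,0,-0.3]
  ]
}}

```text
time_s: 10.5
ee_pos: [0.5354, 0.0741, 0.0888]
eef_rot: [3.141, -0.0, 1.376]
force: [1.9, 1.0, -1.0]
grip_width: 0.0456
grip_force: 30.0
```

{"method": "jog_arm", "body": {
  "motion": [
    [0,-0.003,0,0,0,0,-0.3],
    [0,-0.003,0,0,0,0,-0.3],
    [0,-0.002,0,0,0,0,-0.3]
  ]
}}

```text
time_s: 10.8
ee_pos: [0.5274, 0.0756, 0.0888]
eef_rot: [3.141, -0.0, 1.376]
force: [1.3, 2.0, -0.2]
grip_width: 0.0454
grip_force: 30.0
```

{"method": "jog_arm", "body": {
  "motion": [
    [0,-0.0015,0,0,0,0,-0.3],
    [0,-0.0015,0,0,0,0,-0.3]
  ]
}}

```text
time_s: 11.0
ee_pos: [0.5246, 0.0761, 0.0887]
eef_rot: [3.141, -0.0, 1.376]
force: [2.1, 0.9, -1.1]
grip_width: 0.0453
grip_force: 30.0
```

{"method": "jog_arm", "body": {
  "motion": [
    [0,-0.0015,0,0,0,0,-0.3],
    [0,-0.0015,0,0,0,0,-0.3]
  ]
}}

```text
time_s: 11.2
ee_pos: [0.5216, 0.0767, 0.0887]
eef_rot: [3.141, -0.0, 1.376]
force: [2.9, 2.1, -1.2]
grip_width: 0.0454
grip_force: 30.0
```

{"method": "jog_arm", "body": {
  "motion": [
    [0,-0.001,0,0,0,0,-0.3],
    [0,-0.001,0,0,0,0,-0.3]
  ]
}}

```text
time_s: 11.4
ee_pos: [0.5197, 0.077, 0.0887]
eef_rot: [3.141, -0.0, 1.376]
force: [2.6, 2.8, -0.1]
grip_width: 0.0455
grip_force: 30.0
```

{"method": "jog_arm", "body": {
  "motion": [
    [0,-0.001,0,0,0,0,-0.3],
    [0,0,0,0,0,0,-0.3]
  ]
}}

```text
time_s: 11.6
ee_pos: [0.5186, 0.0773, 0.0887]
eef_rot: [-3.142, -0.0, 1.376]
force: [1.8, 2.9, 0.7]
grip_width: 0.0452
grip_force: 30.0
```

{"method": "jog_arm", "body": {
  "motion": [
    [0,-0.001,0,0,0,0,-0.3],
    [0,0,0,0,0,0,-0.3]
  ]
}}

```text
time_s: 11.8
ee_pos: [0.5177, 0.0774, 0.0887]
eef_rot: [3.142, -0.0, 1.376]
force: [2.6, 2.0, 1.3]
grip_width: 0.0452
grip_force: 30.0
```

{"method": "jog_arm", "body": {
  "motion": [
    [0,-0.001,0,0,0,0,-0.3],
    [0,0,0,0,0,0,-0.3]
  ]
}}

```text
time_s: 12.0
ee_pos: [0.5167, 0.0776, 0.0887]
eef_rot: [3.142, -0.0, 1.376]
force: [2.1, 3.0, 1.7]
grip_width: 0.0456
grip_force: 30.0
```

{"method": "jog_arm", "body": {
  "motion": [
    [0,-0.001,0,0,0,0,-0.3],
    [0,0,0,0,0,0,-0.3]
  ]
}}

```text
time_s: 12.2
ee_pos: [0.5157, 0.0778, 0.0887]
eef_rot: [3.142, -0.0, 1.376]
force: [2.7, 3.3, 1.0]
grip_width: 0.0455
grip_force: 30.0
```

{"method": "jog_arm", "body": {
  "motion": [
    [0,-0.001,0,0,0,0,-0.3],
    [0,0,0,0,0,0,-0.3]
  ]
}}

```text
time_s: 12.4
ee_pos: [0.5147, 0.078, 0.0887]
eef_rot: [3.142, -0.0, 1.376]
force: [3.1, 2.6, 0.6]
grip_width: 0.0453
grip_force: 30.0
```

{"method": "jog_arm", "body": {
  "motion": [
    [0,-0.001,0,0,0,0,-0.3],
    [0,0,0,0,0,0,-0.3]
  ]
}}

```text
time_s: 12.6
ee_pos: [0.5138, 0.0782, 0.0887]
eef_rot: [3.142, -0.0, 1.376]
force: [2.1, 2.3, 0.6]
grip_width: 0.0452
grip_force: 30.0
```

{"method": "jog_arm", "body": {
  "motion": [
    [0,-0.001,0,0,0,0,-0.3],
    [0,0,0,0,0,0,-0.3]
  ]
}}

```text
time_s: 12.8
ee_pos: [0.5131, 0.0784, 0.0887]
eef_rot: [3.141, -0.0, 1.376]
force: [5.9, 3.2, 1.3]
grip_width: 0.045
grip_force: 30.0
```

{"method": "jog_arm", "body": {
  "motion": [
    [0,-0.001,0,0,0,0,-0.3],
    [0,0,0,0,0,0,-0.3]
  ]
}}

```text
time_s: 13.0
ee_pos: [0.513, 0.0784, 0.0888]
eef_rot: [3.138, -0.0, 1.376]
force: [12.6, 2.1, -4.6]
grip_width: 0.0458
grip_force: 30.0
```

{"method": "jog_arm", "body": {
  "motion": [
    [0,-0.001,0,0,0,0,-0.3],
    [0,0,0,0,0,0,-0.3]
  ]
}}

```text
time_s: 13.2
ee_pos: [0.5129, 0.0784, 0.0889]
eef_rot: [3.136, -0.001, 1.376]
force: [19.1, 0.9, -9.0]
grip_width: 0.0451
grip_force: 30.0
```

Firm stop at 19 N, so the cap is home. I open in small steps while keeping the preload toward home, so the ring snaps out there.

{"method": "jog_arm", "body": {
  "motion": [
    [0,0,0,0,0,0,0.0],
    [0,-0.0005,0,0,0,0,0.02],
    [0,-0.0005,0,0,0,0,0.04],
    [0,-0.0005,0,0,0,0,0.06]
  ]
}}

```text
time_s: 13.6
ee_pos: [0.5107, 0.0787, 0.0888]
eef_rot: [3.138, -0.0, 1.376]
force: [15.0, -0.2, -5.5]
grip_width: 0.0502
grip_force: 12.6
```

{"method": "jog_arm", "body": {
  "motion": [
    [0,0,0,0,0,0,0.1],
    [0,0.001,0,0,0,0,0.14],
    [0,0.002,0,0,0,0,0.25],
    [0,0.002,0,0,0,0,0.5],
    [0,0,0,0,0,0,1]
  ]
}}

```text
time_s: 14.1
ee_pos: [0.5143, 0.0779, 0.0885]
eef_rot: [-3.141, 0.0, 1.376]
force: [-0.0, 0.1, -0.5]
grip_width: 0.0713
grip_force: 0.0
```

{"method": "jog_arm", "body": {
  "motion": [
    [0,0,0,0,0,0,1],
    [0,0,0,0,0,0,1],
    [0,0,0,0,0,0,1],
    [0,0,0,0,0,0,1]
  ]
}}

```text
time_s: 14.5
ee_pos: [0.5143, 0.0781, 0.0887]
eef_rot: [-3.142, 0.0, 1.376]
force: [0.4, -0.3, 0.2]
grip_width: 0.094
grip_force: 0.0
```

Now lift clear, then move back to a viewing pose.

{"method": "jog_arm", "body": {
  "motion": [
    [0,0,-0.02,0,0,0,1],
    [0,0,-0.03,0,0,0,1],
    [0,0,-0.04,0,0,0,1],
    [-0.03,0,-0.03,0,0,0,1],
    [-0.03,0,-0.01,0,0,0,1]
  ]
}}

```text
time_s: 15.0
ee_pos: [0.5033, 0.0189, 0.2219]
eef_rot: [3.137, -0.001, 1.378]
force: [0.5, -1.6, -0.0]
grip_width: 0.0942
grip_force: 0.0
```

{"method": "jog_arm", "body": {
  "motion": [
    [0,0,0,0,0,0,1],
    [0,0,0,0,0,0,1],
    [0,0,0,0,0,0,1]
  ]
}}

```text
time_s: 15.3
ee_pos: [0.5025, 0.0198, 0.218]
eef_rot: [-3.141, 0.0, 1.376]
force: [-0.5, -0.6, -0.3]
grip_width: 0.0938
grip_force: 0.0
```

```bash
python3 - <<'E'
from h import *
o=ctrl.get_obs(); print(o["time_s"],o["ee_pos"],o["force"])
c=cam("wrist"); a=ctrl.camera("wrist"); cv2.imwrite("pics/w9.png",cv2.resize(a[60:300,160:480],None,fx=2.5,fy=2.5)[:,:,::-1])
p=np.array([.47456,.08917]);h=-.1933;d=np.array([np.cos(h),np.sin(h)])
for al in (-.04,.0605): 
    q=p+al*d; print(al,((proj(c,[*q,.105 if al<0 else .075])-[160,60])*2.5).round())
E
```

```text
15.3 [0.50254479 0.01980767 0.21800939] [-0.45902046 -0.55336131 -0.28292754]
-0.04 [134. 264.]
0.0605 [439. 258.]
```

View pics/w9.png

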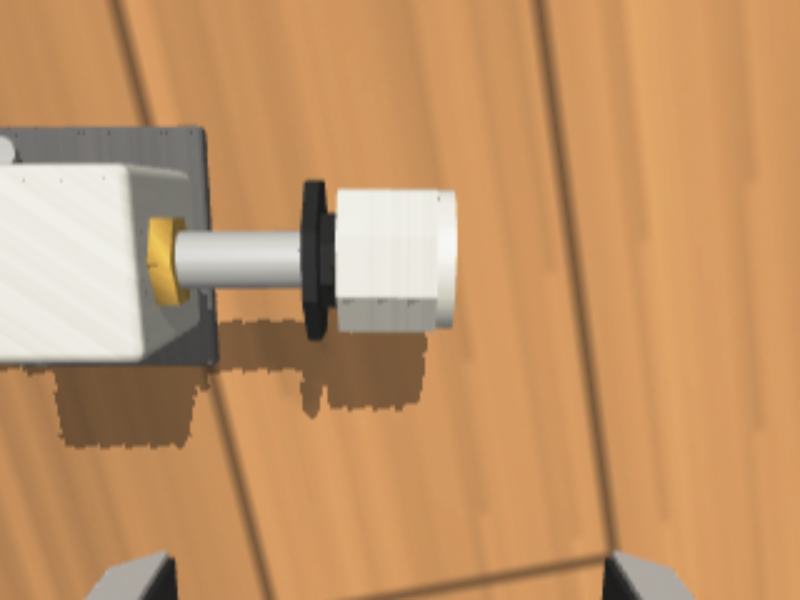

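The picture shows the cap straight on stub B, with its end at (455,260). The ring at col ~315 is sprung out, with the gap to the barrel back as it was at the start. The gripper is clear.

```bash
python3 -c "
from station import ctrl
print(ctrl.hand_in())"
```

```text
the job is handed in; nothing more can be done
None
```

The cap was drawn off outlet_a, pushed home on outlet_b until a firm stop at about 19 N, and its ring sprang back out in the last picture; the job is handed in at about 15 s, with no verdict shown.

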